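# Seat a display bezel black face down in the bonding nest

## Robot

A 6-joint arm with a two-finger parallel gripper is mounted at the origin on the work surface. World frame = base frame: x ahead of the robot, y to its left, z up, the work surface at z = 0. Lengths are in m, angles in degrees, forces in N, time in s.
With the tool pointing down it reaches from about 0.425 to 0.925 m from the base axis. Payload 12.5 kg.
Tool frame: the origin (TCP) lies on the centre line of the jaws, within the pads' length; the fingertips stand 17 mm ahead of it and the grasp point (between the pads) lies 2 mm behind it; z points along the fingers, y is the line along which they close (so a half turn about z gives the same grasp; the last joint's range is limited). The gripper opens to 85 mm and grips with 20 to 120 N. Pads are 22 mm wide; open, the fingers measure 114 mm over their backs; the gripper's body (76 mm by 85 mm) begins 54 mm behind the grasp point. The pads swing forward as they close: fully open they stand 13 mm farther back than shut.
Start: joints at [67.861, 28.126, 89.318, -0, 62.55, -6.05], TCP at [0.173, 0.601, 0.248] pointing down, gripper open.
Joint ranges: [-177.58, 177.58], [-47.91, 125.51], [2.72, 160], [-65.01, 245.01], [3.68, 167.84], [-153.87, 153.87]. Speed limits (degrees/s): [127.2, 127.2, 159.86, 180, 180, 180].

## Interface

Orientations are given as a 3x3 rotation matrix whose columns are the frame's x, y, z axes.
In Python, from plant import r gives the robot as it stands. The module is installed in compiled form; this text tells all that it offers.
- The arm moves only by the tool drive_tool, never from a script. Its argument "increments" is a list that holds one entry, the list of rows, each a list of 4 numbers: the shift along the tool's x, y, z in m, then the turn about the tool's z in rad. In form: [[[x, y, z, roll], ...]]. A call has 1 to 5 rows; each row shifts and turns the commanded pose from where the row before left it, along the tool's axes as they then stand; what a row does not reach is not made up. A row lasts 1/12 s, in which the tool goes at most 41.7 mm and 7.16 degrees, less where a joint would pass 70% of its speed; a pose out of reach is approached as far as the arm can. A call with a gripper value outside its range is refused whole. "grip" is the opening, from 0 (shut) to 1 (fully open), set as the call begins (left out, the last holds). The fingers move at their own pace and stop on an object; "newtons" is the grip in N (left out, the last holds). Time passes only in rows, so rows that do not move let the fingers close. It gives the time, the measured TCP pose, the force, the opening and the grip force at its end, in the units of the state.
- r.read_state(): the state, without advancing time (a new reading comes with each control period).
- r.grab_frame(name): name is "side" or "top" or "wrist"; returns (picture, depth): 480x640x3 uint8, red, green, blue; 480x640 float32, m along the optical axis (not along the pixel's ray), 0 where there is no reading.
- r.get_calibration(name): a dict with "intrinsics" (3x3 intrinsics, pixels), "world_to_cam" (4x4, takes a point from world to camera coordinates). Camera axes: x right, y down, z forward; pixel columns grow to the right and rows downward; lengths in m; the calibration is good to about 2 mm. The wrist camera is an equidistant fisheye: a pixel r from the principal point sees the ray r / f radians off the axis. A picture is of the moment at which its call begins: read the wrist's pose just before it. get_calibration takes no time and is no camera call; for the wrist camera it gives the pose at the moment of the call.
- r.finish_job(): hands the job in; it is judged then, once.
The state is a dict: "clock": time; "joints": joint angles; "dq": joint speeds; "effort": joint torques, N m; "position": TCP position; "ee_rot": TCP orientation; "force": force on the tool from outside, world axes, zero at the start; "torque": the same for the moment, N m; "gripper_width": opening from 0.0 (shut) to 1.0 (fully open); "finger_force": force on a finger pad.
Only numpy, scipy, OpenCV 4.12 (cv2) and the standard library are available. Lean on these libraries where they do the work, as an engineer would, in place of code of your own. Each camera call takes 0.05 s, during which the arm holds its last target. There are 200 camera calls.

## Task

Lift the display bezel up and off the two-prong stand and seat it black face down in the bonding nest: tuck its far edge under the two lip clips, ease the near edge down without letting it fall, then press the near edge past the two spring plungers until the bezel is fully home and flat on the pocket floor. Feel your way and never force it; let go, and leave the orange tape reel, the bottle and the screwdriver where they are.

Things in the scene. Friction and masses are not known exactly. Their poses are not given: they have to be found in the camera images.
- bezel: Aluminium picture-frame bezel 120 x 76 x 9 mm, about 0.1 kg; bars 14 mm wide, window 92 x 48. One face black, the other bare metal. Origin: centre of the black face; z out of the BARE face (up when black face is down), y along the 120, x along the 76. At the start it hangs upright, -x edge up: top edge 184 mm, bottom edge 108 mm above the table, black face towards the prong tips.
- nest: Fixed aluminium nest plate on an XY stage with micrometers. Origin on the table under the pocket; +x to the far (lip) side, -x to the near side. Pocket floor 66 mm up, rim 72 mm; pocket from x = -39.5 mm to the back wall at x = +38 mm, its sharp-edged short ends at y = +-61.2 mm: a close fit for the 120 mm bezel, to be found by touch. The 9 mm bezel stands 3 mm proud of the rim when home.
- nest_seat (a point): Centre of the pocket floor, axes as the nest's: the bezel's origin lies here when it is home, black face down, its edge against the back wall 38 mm to +x.
- nest_lip (a point): Point on the back wall midway between the two dark lip clips, at the height of their undersides: 12.5 mm above the pocket floor. The clips lie at y = +-18 to +-50 mm, overhang the pocket by 2.5 mm (to -x) and are 4 mm thick. The bezel's edge slips under them when the bezel is tilted 45 degrees or flatter; upright it does not fit.
- nest_notch (a point): Middle of the pocket's near edge, at floor height. Here a finger notch 48 mm wide (y +-24) cuts right through plate and rim, from the near face 20 mm to -x to 19 mm inside the pocket, open down to 50 mm below the floor: a finger under the bezel's near bar can go down into it, and press there from above.
- nest_balls (a point): Midway between two 10 mm steel spring balls at y = +-43 mm, in dark blocks on the near rim (18.5 mm deep, y +-34 to +-52, top 21 mm above the pocket floor), tips (at this point's x) 3.5 mm into the pocket. The lowered bezel rests on them, near edge about 16 mm up. If it has crept to -x onto the blocks, push it back to the wall. 5 to 20 N down on the middle of the near bar snaps it home.
- stand: Fixed steel stand, base 100 x 160 x 12 mm, origin under the base's centre. Two 7 mm rods rise at x = 0, y = +-36 mm and bend into level prongs (tops 170 mm high) pointing to the stand's -x; nothing else rises higher. The bezel's top bar hangs on both prongs, 40 to 56 mm out.
- stand_prongs (a point): Midway between the prongs where they start to turn up: 78 mm out, 166.5 mm high. The upturned tips end 8 mm further out, 184 mm high: lift the bezel 20 mm or more, then draw it off to the stand's -x.
- reel: Bystander: orange tape reel (ring) lying flat, 76 mm across, 19 mm high; origin at the centre of its underside.
- bottle: Bystander: small white bottle with a blue cap, 42 mm across, 110 mm tall; origin at the centre of its underside.
- driver: Bystander: screwdriver 170 mm long lying along its x axis, handle to -x; origin at its underside.
Not all that is in view belongs to the job. Of the things shaped like the bezel, the aluminium one is meant.

How it is judged:
By the outcome, as a careful person would: the job done as asked, in the order asked, and still so for the second after the job is handed in, with the robot touching nothing.
It also fails if it takes over 72 s, if anything falls off the work surface, if the arm or the gripper's body presses on something with over 40 N, if the wrist force passes 120 N, or if a joint passes its speed limit or range.

## Working session

There is one attempt and no reset: what is moved stays moved. The work goes in short steps, Python scripts to look and compute and a tool call to move; the robot and the scene stay as the last step left them, time stands still between calls to the robot, and variables do not carry over. Pictures are saved under pics/ and viewed, at most 10 in all, crops included, and the job is handed in when it is done.

Besides the shell and the picture viewer there is one more tool, called after ">>>" by a JSON object that holds its "name" and its "arguments", one argument or row to a line. drive_tool: Moves the arm, as the interface text tells. Its arguments: {"type":"object","properties":{"increments":{"type":"array"},"grip":{"type":"number"},"newtons":{"type":"number"}},"required":["increments"]}

```bash
mkdir -p pics; cat > h.py <<'E'
import numpy as np, cv2
from plant import r
def grab(n):
    c=r.get_calibration(n); p,d=r.grab_frame(n)
    np.savez(f'{n}.npz',p=p,d=d,K=c['intrinsics'],T=c['world_to_cam'])
    cv2.imwrite(f'pics/{n}.png',p[:,:,::-1]); return p,d
def cloud(n):
    f=np.load(f'{n}.npz');K,T,d=f['K'],f['T'],f['d']
    v,u=np.mgrid[:480,:640]
    P=np.stack([(u-K[0,2])/K[0,0]*d,(v-K[1,2])/K[1,1]*d,d],-1)
    W=(P-T[:3,3])@T[:3,:3]; W[d==0]=np.nan
    return W,f['p']
def px(n,P):
    f=np.load(f'{n}.npz');q=f['T'][:3,:3]@np.array(P)+f['T'][:3,3];q=f['K']@q;return q[:2]/q[2]
E
python3 - <<'E'
from h import *
print(r.read_state())
for n in ('side','top'):
    p,d=grab(n); c=r.get_calibration(n); print(n,c['intrinsics'].round(1).tolist(),np.linalg.inv(c['world_to_cam']).round(3).tolist())
E
```

```text
{'clock': 0.0, 'joints': array([ 6.78619818e+01,  2.81647137e+01,  8.93534571e+01, -7.15789125e-04,
        6.25477704e+01, -6.04968108e+00]), 'dq': array([ 0.01633069,  0.03230129,  0.00291289,  0.02546099,  0.05124897,
       -0.01605649]), 'effort': array([-7.12370802e-04, -6.18445230e+01, -2.61599386e+01, -1.65031011e-04,
        4.03053768e-03,  1.18889082e-05]), 'position': array([0.17308615, 0.60031846, 0.24770156]), 'ee_rot': array([[-9.60837158e-01,  2.77113293e-01, -4.23431394e-04],
       [ 2.77113594e-01,  9.60836568e-01, -1.07022275e-03],
       [ 1.10275417e-04, -1.14564838e-03, -9.99999338e-01]]), 'force': array([-1.18201979, -0.29993924,  0.05220296]), 'torque': array([ 0.02482521, -0.01711604,  0.00890939]), 'finger_force': 0.0, 'gripper_width': 0.997214036265931}
side [[615.1, 0.0, 316.4], [0.0, 615.1, 241.6], [0.0, 0.0, 1.0]] [[0.847, -0.283, 0.45, -0.014], [-0.532, -0.446, 0.72, -0.992], [-0.003, -0.849, -0.529, 0.803], [0.0, 0.0, 0.0, 1.0]]
top [[596.8, 0.0, 326.9], [0.0, 596.8, 239.5], [0.0, 0.0, 1.0]] [[-0.004, -0.997, 0.073, 0.466], [-1.0, 0.003, -0.015, -0.044], [0.015, -0.073, -0.997, 1.591], [0.0, 0.0, 0.0, 1.0]]
```

View pics/side.png

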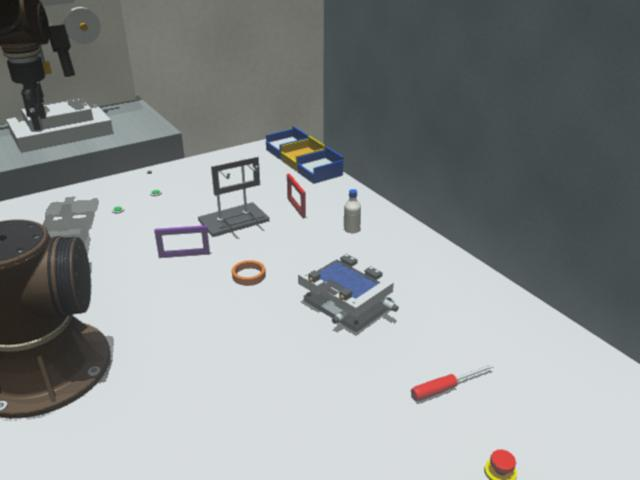

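View pics/top.png

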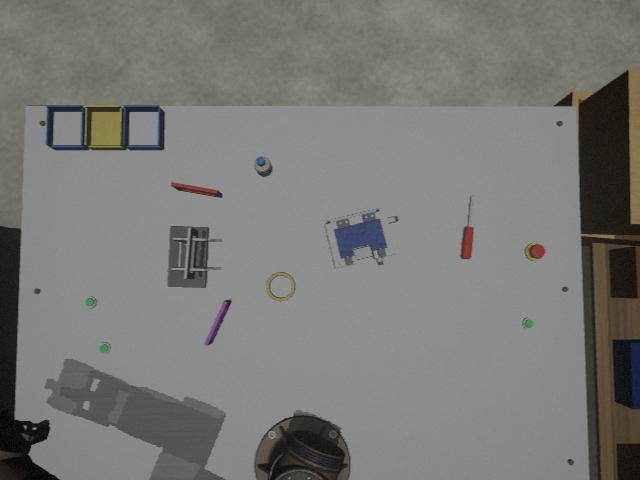

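The side view shows three bezel-shaped things: a black/metal frame hanging on the stand (236,175), a red frame (297,195) and a purple one (182,241). The bezel on the stand prongs is the aluminium one. The nest is at top (360,238), with its clips towards world +x.

```bash
python3 - <<'E'
from h import *
f=np.load('top.npz')['p'];g=np.load('side.npz')['p']
a=cv2.resize(f[205:275,320:400],(640,560),interpolation=cv2.INTER_CUBIC)
b=cv2.resize(g[145:240,190:280],(0,0),fx=5.9,fy=5.9,interpolation=cv2.INTER_CUBIC)
cv2.imwrite('pics/c1.png',a[:,:,::-1]);cv2.imwrite('pics/c2.png',b[:,:,::-1])
W,_=cloud('top')
def st(m,n): 
    P=W[m]; print(n,m.sum(),P.mean(0).round(4)); 
    (c,s,an)=cv2.minAreaRect(P[:,:2].astype(np.float32)*1000); print('  rect',np.round(c,1),np.round(s,1),round(an,1))
v,u=np.mgrid[:480,:640]
R=lambda a,b,c,d:(u>a)&(u<b)&(v>c)&(v<d)
z=W[...,2]
print(z[R(40,560,120,340)][::997].round(3))
st(R(155,225,215,300)&(z>.13),'stand top'); st(R(155,225,215,300)&(abs(z-.012)<.005),'base')
n=R(315,410,195,280)
print(np.histogram(z[n],bins=np.arange(0,.11,.004)))
st(n&(abs(z-.066)<.003),'floor'); st(n&(z>.074),'blocks'); 
P=W[n&(z>.0745)]; 
_,l,c=cv2.kmeans(P[:,:2].astype(np.float32),4,None,(3,100,1e-6),10,2)[0:3]
for i in range(4): print(c[i].round(4),(l==i).sum(),P[l[:,0]==i][:,2].mean())
P=W[R(155,225,215,300)&(z>.14)]
W2,_=cloud('side')
m=R(190,280,145,240)*1
m=(m>0)&(W2[...,2]>.1)&(W2[...,2]<.2)
P=W2[m];print(P.min(0),P.max(0),m.sum())
m2=m&(W2[...,2]>.12)
P=W2[m];A=P-np.median(P,0);k=np.ones(len(P),bool)
for _ in range(6):
    c=P[k].mean(0);nn=np.linalg.svd(P[k]-c)[2][2] if k.sum()<3000 else None;k=abs((P-c)@nn)<.004
print('bezel plane',c,nn,k.sum(),P[k].min(0),P[k].max(0))
for q in [(171,190),(210,190)]:pass
E
```

```text
[ 0.009  0.001 -0.001 -0.001  0.007  0.002  0.003  0.003 -0.001 -0.007
  0.025  0.027  0.024 -0.003  0.005  0.003 -0.004  0.004  0.002  0.
  0.108 -0.004  0.004 -0.002 -0.001  0.001 -0.001  0.002  0.004 -0.001
 -0.008 -0.    -0.003 -0.002 -0.004 -0.002 -0.001  0.006  0.004  0.003
  0.005 -0.003 -0.011 -0.002 -0.002  0.003  0.007 -0.001  0.002  0.005
  0.004 -0.004  0.002 -0.    -0.001  0.07   0.084 -0.005 -0.005  0.006
  0.005  0.002 -0.001 -0.004  0.002  0.007  0.003  0.     0.015  0.004
  0.001  0.     0.008  0.002 -0.002  0.002  0.003  0.003  0.002 -0.002
  0.006 -0.001 -0.004  0.003  0.004  0.01   0.001 -0.004  0.003 -0.002
 -0.002  0.003 -0.003  0.004 -0.    -0.004 -0.002  0.     0.005  0.001
  0.004 -0.008  0.002 -0.004 -0.003  0.002 -0.004 -0.001 -0.001 -0.002
  0.003 -0.001  0.005 -0.004  0.003]
stand top 499 [0.5385 0.2618 0.1742]
  rect [538.3 259. ] [ 91.4 118.8] 89.2
base 1395 [0.5325 0.3031 0.0115]
  rect [534.6 296.7] [177.2 217.1] 87.3
(array([1724,  553,  128,  138,   93,   36,    8,   14,   25,   24,   27,
         28,   17,    7,   61,  319,  687,  647,  446,  131,  119,  104,
         48,   11,    0,    0,    0]), array([0.   , 0.004, 0.008, 0.012, 0.016, 0.02 , 0.024, 0.028, 0.032,
       0.036, 0.04 , 0.044, 0.048, 0.052, 0.056, 0.06 , 0.064, 0.068,
       0.072, 0.076, 0.08 , 0.084, 0.088, 0.092, 0.096, 0.1  , 0.104,
       0.108]))
floor 992 [ 0.5842 -0.1501  0.0662]
  rect [ 579.2 -150. ] [116.2 160.3] 13.5
blocks 581 [ 0.5855 -0.148   0.0805]
  rect [ 578.1 -149.5] [118.1 159.5] 13.5
[ 0.6295 -0.1768] 149 0.08074079939872661
[ 0.613  -0.0985] 147 0.08094067762729558
[ 0.5551 -0.2093] 125 0.08124655280903659
[ 0.5267 -0.1082] 104 0.08209660715240231
[0.47739602 0.21049705 0.10598631] [0.60421025 0.30638687 0.18863292] 984
bezel plane [0.53623695 0.26243628 0.14909491] [0.06462925 0.99790843 0.0013492 ] 666 [0.47846795 0.25463081 0.10832445] [0.60084408 0.26929598 0.18863292]
```

View pics/c1.png

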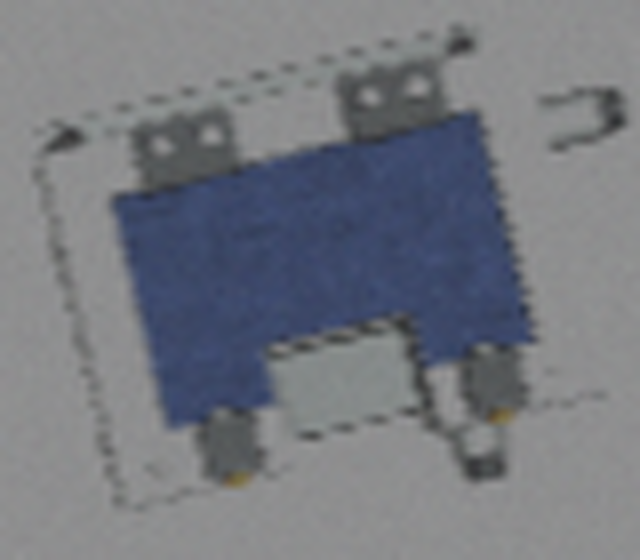

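View pics/c2.png

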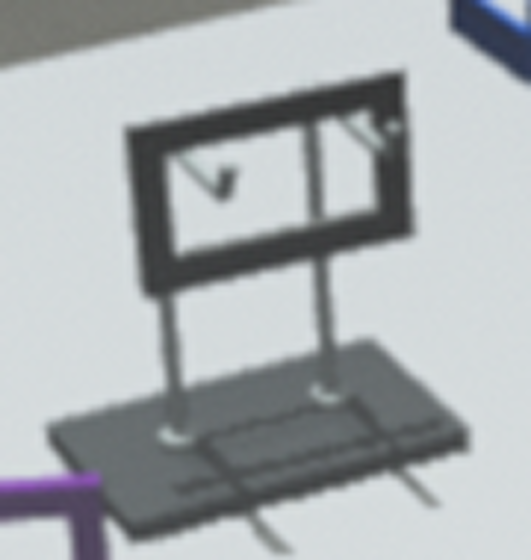

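Crop 1 shows the nest. Blue floor corners in the crop are at (115,200), (480,115), (535,340), (168,428), clips at the top, ball blocks and notch at the bottom. Crop 2 confirms the bezel hanging on both prongs, black face to the viewer, with metal edges. Its corners in the crop are (127,128), (404,72), (412,233), (150,296).

```bash
cat >> h.py <<'E'
def ray(n,u,v,z):
    f=np.load(f'{n}.npz');K,T=f['K'],f['T'];d=T[:3,:3].T@np.array([(u-K[0,2])/K[0,0],(v-K[1,2])/K[1,1],1]);o=-T[:3,:3].T@T[:3,3]
    return o+d*(z-o[2])/d[2]
E
python3 - <<'E'
from h import *
C=[ray('top',320+(u+.5)/8-.5,205+(v+.5)/8-.5,.066) for u,v in [(115,200),(480,115),(535,340),(168,428)]]
C=np.array(C);print(C.round(4));print('sides',[np.linalg.norm(C[i]-C[i-1]).round(4) for i in range(4)])
y=(C[0]-C[1]+C[3]-C[2]);ang=np.degrees(np.arctan2(-y[0],y[1]));print('nest yaw',ang)
y/=np.linalg.norm(y);x=np.array([y[1],-y[0],0]);m=C.mean(0);print('mean',m,'seat(pocket centre x -0.75)',m+.00075*x)
print('back wall dir yaw',np.degrees(np.arctan2(*(C[0]-C[1])[:2]*[-1,1])),'x yaw left,right',[np.degrees(np.arctan2((a-b)[1],(a-b)[0])) for a,b in ((C[0],C[3]),(C[1],C[2]))])
# mask based
W,p=cloud('top');hsv=cv2.cvtColor(p,cv2.COLOR_RGB2HSV);mk=cv2.inRange(hsv,(105,90,40),(130,255,255));mk[:205]=0;mk[275:]=0;mk[:,:320]=0;mk[:,400:]=0
v,u=np.nonzero(mk);Q=np.array([ray('top',a,b,.066)[:2] for a,b in zip(u,v)],np.float32)*1000;print('mask rect',cv2.minAreaRect(Q))
B=[ray('side',190+(u+.5)/5.9-.5,145+(v+.5)/5.9-.5,z) for (u,v),z in zip([(127,128),(404,72),(412,233),(150,296)],[.184,.184,.108,.108])]
B=np.array(B);print('bezel black',B.round(4),B[1]-B[0]);d=B[1]-B[0];print(np.linalg.norm(d),np.degrees(np.arctan2(d[1],d[0])),B.mean(0))
E
```

```text
[[ 0.6028 -0.0843  0.066 ]
 [ 0.63   -0.2019  0.066 ]
 [ 0.5575 -0.2188  0.066 ]
 [ 0.5296 -0.101   0.066 ]]
sides [np.float64(0.0751), np.float64(0.1206), np.float64(0.0745), np.float64(0.1211)]
nest yaw 13.155144142830569
mean [ 0.57995749 -0.1514802   0.066     ] seat(pocket centre x -0.75) [ 0.58068781 -0.15130951  0.066     ]
back wall dir yaw 13.010887643628546 x yaw left,right [np.float64(12.786531155215672), np.float64(13.131325381518337)]
mask rect ((580.3146362304688, -151.28578186035156), (74.31040954589844, 118.4400405883789), 13.609406471252441)
bezel black [[0.4814 0.2711 0.184 ]
 [0.6007 0.2599 0.184 ]
 [0.6018 0.2632 0.108 ]
 [0.4835 0.2699 0.108 ]] [ 1.19317581e-01 -1.12520995e-02 -1.11022302e-16]
0.1198469639613986 -5.387276539158523 [0.54184434 0.2660292  0.146     ]
```

Pose estimates: bezel centre (0.542, 0.2695), bar yaw about −4.3°. Nest seat (0.5805, −0.1515), yaw 13.2°. I'll move above the bezel.

>>> {"name": "drive_tool", "arguments": {
  "increments": [
    [[-0.032,-0.0155,0,0],[-0.032,-0.0155,0,0],[-0.032,-0.0155,0,0],[-0.032,-0.0155,0,0],[-0.032,-0.0155,0,0]]
  ],
  "grip": 0.6,
  "newtons": 30
}}

```text
clock: 0.52
position: [0.3063, 0.4804, 0.2481]
ee_rot: [[-0.961, 0.277, -0.0], [0.277, 0.961, -0.0], [0.0, -0.0, -1.0]]
force: [1.2, 0.3, 0.4]
gripper_width: 0.6
finger_force: 0.0
```

>>> {"name": "drive_tool", "arguments": {
  "increments": [
    [[-0.032,-0.0155,0,0],[-0.032,-0.0155,0,0],[-0.032,-0.0155,0,0],[-0.032,-0.0155,0,0],[-0.032,-0.0155,0,0]]
  ]
}}

```text
clock: 0.93
position: [0.4387, 0.3615, 0.2481]
ee_rot: [[-0.961, 0.277, -0.0], [0.277, 0.961, -0.0], [0.0, -0.0, -1.0]]
force: [0.3, 1.1, -0.2]
gripper_width: 0.602
finger_force: 0.0
```

>>> {"name": "drive_tool", "arguments": {
  "increments": [
    [[-0.032,-0.0155,0,0],[-0.032,-0.0155,0,0],[-0.032,-0.0155,0,0],[0,0,0,-0.103],[0,0,0,-0.103]]
  ]
}}

```text
clock: 1.35
position: [0.5183, 0.2899, 0.2477]
ee_rot: [[-0.997, 0.073, -0.001], [0.073, 0.997, -0.0], [0.001, -0.0, -1.0]]
force: [0.1, 0.2, -0.6]
gripper_width: 0.6
finger_force: 0.0
```

>>> {"name": "drive_tool", "arguments": {
  "increments": [
    [[0,0,0,0],[0,0,0,0]]
  ]
}}

```text
clock: 1.52
position: [0.517, 0.2916, 0.248]
ee_rot: [[-0.997, 0.078, -0.001], [0.078, 0.997, -0.0], [0.0, -0.0, -1.0]]
force: [-0.1, 0.1, 0.3]
gripper_width: 0.601
finger_force: 0.0
```

>>> {"name": "drive_tool", "arguments": {
  "increments": [
    [[-0.0266,-0.02,0,0],[0,0,0.025,0],[0,0,0.025,0],[0,0,0.023,0],[0,0,0,0]]
  ]
}}

```text
clock: 1.93
position: [0.5403, 0.2694, 0.1713]
ee_rot: [[-0.997, 0.077, -0.006], [0.077, 0.997, -0.002], [0.006, -0.003, -1.0]]
force: [-0.3, -0.0, -0.2]
gripper_width: 0.6
finger_force: 0.0
```

```bash
python3 - <<'E'
from h import *
p,d=grab('side'); s=r.read_state(); print(s['position'],s['force'])
cv2.imwrite('pics/s2.png',cv2.resize(p[60:240,150:330],(600,600),interpolation=cv2.INTER_CUBIC)[:,:,::-1])
E
```

```text
[0.54108879 0.26979077 0.17372286] [-5.97224869e-04 -4.24941305e-02  1.18681509e+00]
```

View pics/s2.png

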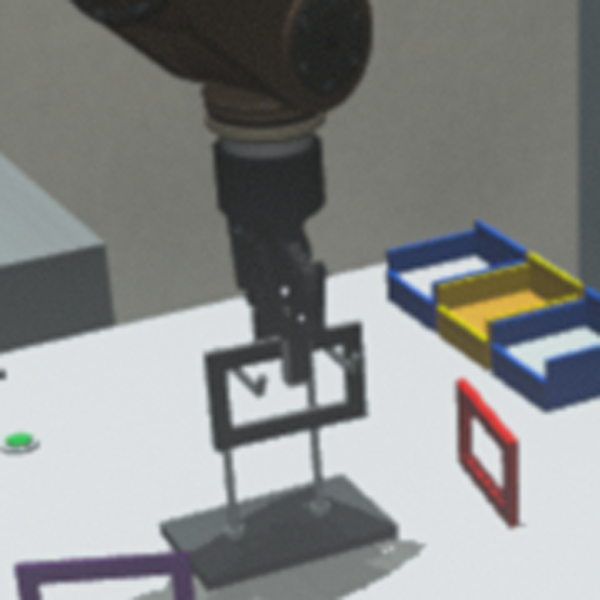

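The near finger is in front of the top bar, about mid-length (290,350), and the other finger is behind it, between the prongs. I'll close now.

>>> {"name": "drive_tool", "arguments": {
  "increments": [
    [[0,0,0,0],[0,0,0,0],[0,0,0,0],[0,0,0,0],[0,0,0,0]]
  ],
  "grip": 0,
  "newtons": 40
}}

```text
clock: 2.4
position: [0.5425, 0.27, 0.1767]
ee_rot: [[-0.997, 0.075, 0.002], [0.075, 0.997, 0.001], [-0.002, 0.001, -1.0]]
force: [-1.1, 0.4, 7.5]
gripper_width: 0.097
finger_force: 41.8
```

>>> {"name": "drive_tool", "arguments": {
  "increments": [
    [[0,0,0,0],[0,0,0,0]]
  ]
}}

```text
clock: 2.57
position: [0.5425, 0.27, 0.1767]
ee_rot: [[-0.997, 0.075, 0.002], [0.075, 0.997, 0.001], [-0.002, 0.001, -1.0]]
force: [-0.7, 0.1, 7.8]
gripper_width: 0.096
finger_force: 41.9
```

>>> {"name": "drive_tool", "arguments": {
  "increments": [
    [[0,0,-0.009,0],[0,0,-0.009,0],[0,0,-0.01,0],[0,0,0,0]]
  ]
}}

```text
clock: 2.9
position: [0.5428, 0.27, 0.2059]
ee_rot: [[-0.997, 0.075, 0.003], [0.075, 0.997, 0.001], [-0.003, 0.002, -1.0]]
force: [-0.0, 0.2, -0.5]
gripper_width: 0.093
finger_force: 40.8
```

>>> {"name": "drive_tool", "arguments": {
  "increments": [
    [[0,-0.02,0,0],[0,-0.02,0,0],[0,-0.02,0,0],[0,-0.02,0,0],[0,0,-0.02,0]]
  ]
}}

```text
clock: 3.32
position: [0.5347, 0.187, 0.2208]
ee_rot: [[-0.997, 0.077, -0.006], [0.077, 0.997, -0.002], [0.005, -0.002, -1.0]]
force: [0.1, -0.3, -1.3]
gripper_width: 0.096
finger_force: 40.7
```

```bash
python3 - <<'E'
from h import *
p,d=grab('side'); s=r.read_state(); print(s['position'],s['force'],s['torque'],s['joints'])
cv2.imwrite('pics/s3.png',cv2.resize(p[60:260,150:350],(600,600),interpolation=cv2.INTER_CUBIC)[:,:,::-1])
E
```

```text
[0.53664604 0.18860763 0.2263124 ] [1.42001745 0.75825319 3.49833372] [ 0.01353348 -0.10366113 -0.01456146] [ 1.27136510e+01  2.48953401e+01  9.89062072e+01 -6.06944031e-03
  5.60961118e+01 -7.28884444e+01]
```

View pics/s3.png

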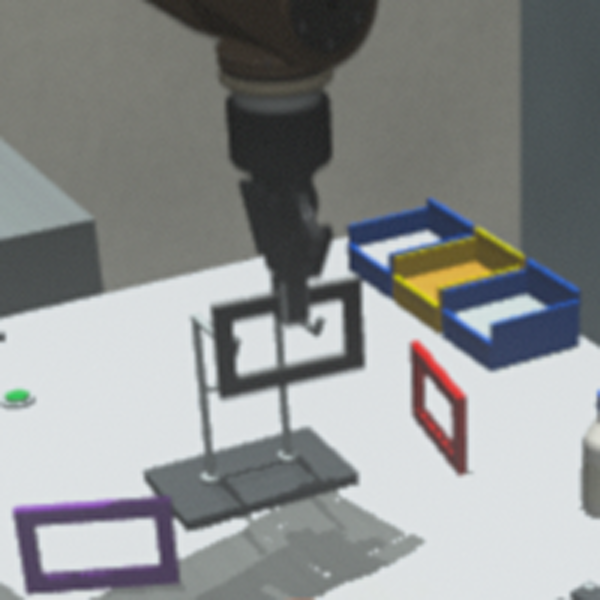

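The bezel is held level, off the prongs: corners (214,306), (362,282), (364,365), (222,396) in the crop. Going to the nest.

>>> {"name": "drive_tool", "arguments": {
  "increments": [
    [[-0.0097,-0.0327,0,0],[-0.0097,-0.0327,0,0],[-0.0097,-0.0327,0,0],[-0.0097,-0.0327,0,0],[-0.0097,-0.0327,0,0]]
  ]
}}

```text
clock: 3.78
position: [0.5725, 0.0221, 0.2234]
ee_rot: [[-0.997, 0.074, 0.001], [0.074, 0.997, 0.0], [-0.001, 0.0, -1.0]]
force: [0.4, 0.3, -0.1]
gripper_width: 0.096
finger_force: 40.7
```

>>> {"name": "drive_tool", "arguments": {
  "increments": [
    [[-0.0097,-0.0327,0,0],[-0.0097,-0.0327,0,0],[-0.0097,-0.0327,0,0],[-0.0097,-0.0327,0,0],[-0.0097,-0.0327,0,0]]
  ]
}}

```text
clock: 4.2
position: [0.6088, -0.1449, 0.2234]
ee_rot: [[-0.997, 0.075, 0.001], [0.075, 0.997, -0.0], [-0.001, -0.0, -1.0]]
force: [1.0, -0.2, -1.7]
gripper_width: 0.092
finger_force: 40.7
```

>>> {"name": "drive_tool", "arguments": {
  "increments": [
    [[0,0,0,0.115],[0,0,0,0.115],[0,0,0,0.115],[0,0,0,0.115],[0,0,0,0.115]]
  ]
}}

```text
clock: 4.62
position: [0.6086, -0.1433, 0.2232]
ee_rot: [[-0.793, 0.61, 0.0], [0.61, 0.793, -0.0], [-0.0, 0.0, -1.0]]
force: [-0.6, 1.0, -0.6]
gripper_width: 0.096
finger_force: 40.7
```

>>> {"name": "drive_tool", "arguments": {
  "increments": [
    [[0,0,0,0.115],[0,0,0,0.115],[0,0,0,0.115],[0,0,0,0.115],[0,0,0,0.115]]
  ]
}}

```text
clock: 5.03
position: [0.6086, -0.1431, 0.2233]
ee_rot: [[-0.334, 0.943, 0.001], [0.943, 0.334, -0.0], [-0.0, 0.0, -1.0]]
force: [1.0, 1.3, -0.7]
gripper_width: 0.095
finger_force: 40.7
```

>>> {"name": "drive_tool", "arguments": {
  "increments": [
    [[0,0,0,0.114],[0,0,0,0],[0,0,0,0]]
  ]
}}

```text
clock: 5.28
position: [0.6086, -0.1432, 0.2233]
ee_rot: [[-0.234, 0.972, 0.0], [0.972, 0.234, 0.0], [-0.0, 0.0, -1.0]]
force: [-0.6, -0.3, -1.5]
gripper_width: 0.093
finger_force: 40.7
```

```bash
python3 - <<'E'
from h import *
grab('side');p,d=grab('top'); s=r.read_state(); print(s['position'],s['force'],s['ee_rot'])
cv2.imwrite('pics/t4.png',cv2.resize(p[195:275,310:410],(800,640),interpolation=cv2.INTER_CUBIC)[:560,:,::-1])
p=np.load('side.npz')['p']
cv2.imwrite('pics/s4.png',cv2.resize(p[200:340,280:420],(600,600),interpolation=cv2.INTER_CUBIC)[:,:,::-1])
E
```

```text
[ 0.60849475 -0.14325098  0.22325912] [-0.58230378 -0.09275137 -0.09537946] [[-2.33531218e-01  9.72349284e-01  1.98332821e-04]
 [ 9.72349305e-01  2.33531216e-01  3.64128224e-05]
 [-1.09109230e-05  2.01352311e-04 -9.99999980e-01]]
```

View pics/t4.png

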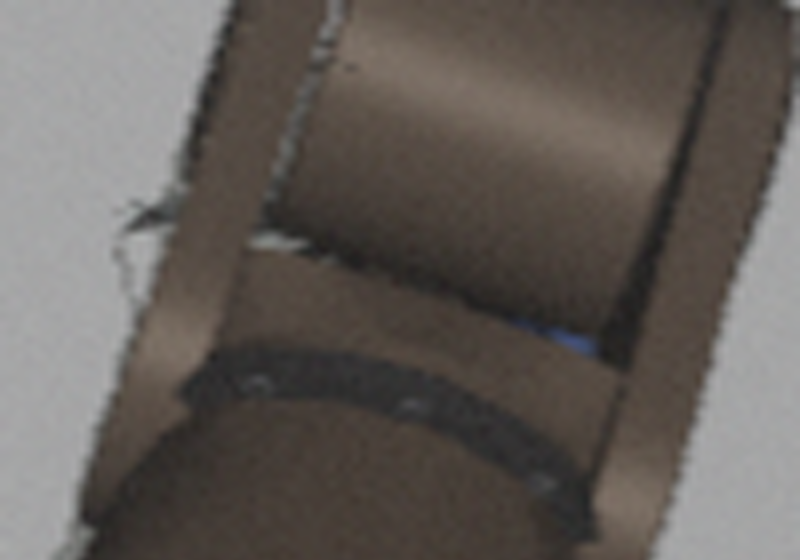

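View pics/s4.png

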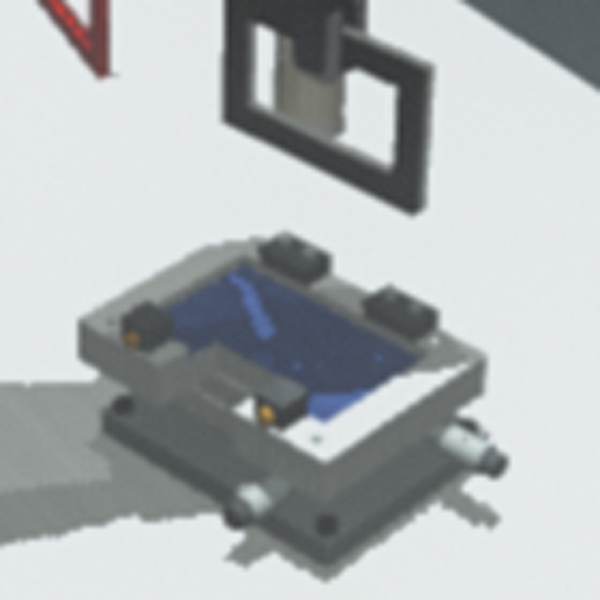

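Top is blocked by the arm. The side crop shows the bezel above the nest, black face to the near side, bottom corners (223,121) and about (410,211). Next I'll check the predicted against the seen positions.

```bash
python3 - <<'E'
from h import *
s=.14/600*1000
pos=np.array([.6085,-.14325,.22326]);X=np.array([-.2335,.9723,0]);Y=np.array([.9723,.2335,0])
cr=lambda P:((px('side',P)-[280,200]+.5)*600/140-.5).round(1)
for n,P in dict(BL=pos-Y*.0045+X*.06,BR=pos-Y*.0045-X*.06).items():
    for z in (.1546,.2306): P=P.copy();P[2]=z;print(n,z,cr(P))
a=np.radians(13.2);N=lambda x,y,z:np.array([.5805+x*np.cos(a)-y*np.sin(a),-.1515+x*np.sin(a)+y*np.cos(a),z])
for n,P in dict(farL=(.038,.0612,.072),farR=(.038,-.0612,.072),nearR=(-.0395,-.0612,.072),nearL=(-.0395,.0612,.072),clipLfront_l=(.0355,.05,.0825),clipLr=(.0355,.018,.0825),clipRl=(.0355,-.018,.0825),clipRr=(.0355,-.05,.0825),notchL=(-.0205,.024,.066),notchR=(-.0205,-.024,.066),plateNR=(-.0595,-.08,.072),blkR_topNR=(-.058,-.052,.087)).items(): print(n,cr(N(*P)))
p=np.load('side.npz')['p']
c=cv2.resize(p[200:340,280:420],(800,800),interpolation=cv2.INTER_CUBIC)
cv2.imwrite('pics/s5.png',c[60:640,:,::-1])
E
```

```text
BL 0.1546 [224.7 127.6]
BL 0.2306 [226.4 -12.8]
BR 0.1546 [417.9 221.9]
BR 0.2306 [426.4  76.1]
farL [242.5 259.9]
farR [431.7 360.4]
nearR [322.5 431.9]
nearL [132.6 323.5]
clipLfront_l [255.8 253. ]
clipLr [304.  278.3]
clipRl [359.8 307.8]
clipRr [411.1 334.8]
notchL [215.5 348.7]
notchR [289.7 390.5]
plateNR [324.2 469.4]
blkR_topNR [280.8 414.4]
```

View pics/s5.png

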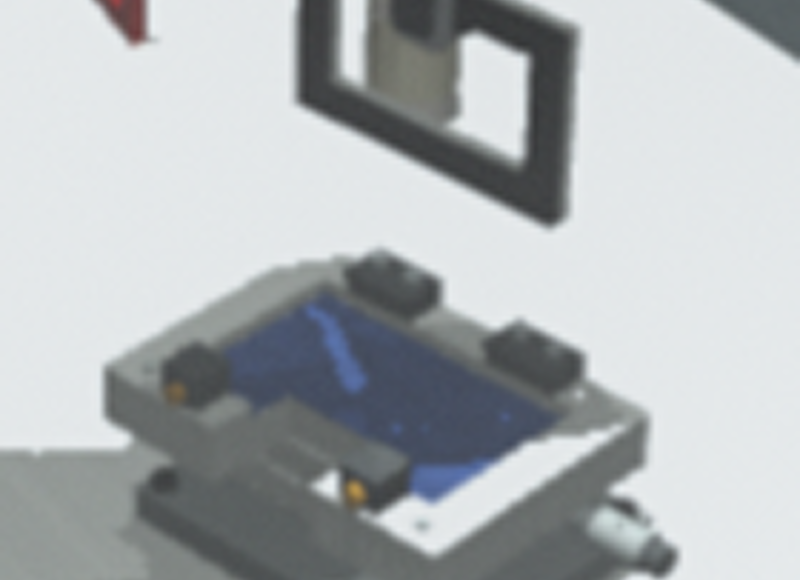

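Estimates are good to about 2 mm; the side view hints the bezel sits 1–2 mm to +y. I'll shift −2 mm in y and feel my way down.

>>> {"name": "drive_tool", "arguments": {
  "increments": [
    [[-0.002,0,0.02,0],[0,0,0.02,0],[0,0,0.02,0],[0,0,0.014,0],[0,0,0,0]]
  ]
}}

```text
clock: 5.8
position: [0.6078, -0.1449, 0.1465]
ee_rot: [[-0.232, 0.973, -0.004], [0.973, 0.232, 0.002], [0.002, -0.004, -1.0]]
force: [-1.4, -0.8, -0.9]
gripper_width: 0.096
finger_force: 40.7
```

>>> {"name": "drive_tool", "arguments": {
  "increments": [
    [[0,0,0.002,0],[0,0,0.002,0],[0,0,0.002,0],[0,0,0,0]]
  ]
}}

```text
clock: 6.13
position: [0.609, -0.1454, 0.1438]
ee_rot: [[-0.23, 0.973, 0.001], [0.973, 0.23, -0.0], [-0.0, 0.001, -1.0]]
force: [-0.6, 0.5, -0.8]
gripper_width: 0.092
finger_force: 40.7
```

>>> {"name": "drive_tool", "arguments": {
  "increments": [
    [[0,0,0.001,0],[0,0,0.001,0],[0,0,0.001,0],[0,0,0,0]]
  ]
}}

```text
clock: 6.47
position: [0.6088, -0.1453, 0.1402]
ee_rot: [[-0.23, 0.973, 0.0], [0.973, 0.23, 0.0], [0.0, 0.0, -1.0]]
force: [0.5, 0.2, -1.3]
gripper_width: 0.095
finger_force: 40.7
```

>>> {"name": "drive_tool", "arguments": {
  "increments": [
    [[0,0,0.001,0],[0,0,0.001,0],[0,0,0,0]]
  ]
}}

```text
clock: 6.72
position: [0.6088, -0.1453, 0.1381]
ee_rot: [[-0.23, 0.973, -0.0], [0.973, 0.23, 0.0], [0.0, -0.0, -1.0]]
force: [0.1, -0.0, -1.8]
gripper_width: 0.096
finger_force: 40.7
```

>>> {"name": "drive_tool", "arguments": {
  "increments": [
    [[0,0,0.001,0],[0,0,0.001,0],[0,0,0,0]]
  ]
}}

```text
clock: 6.97
position: [0.6088, -0.1453, 0.136]
ee_rot: [[-0.23, 0.973, -0.0], [0.973, 0.23, 0.0], [0.0, -0.0, -1.0]]
force: [-0.2, -0.6, -1.2]
gripper_width: 0.095
finger_force: 40.7
```

```bash
python3 - <<'E'
from h import *
s=r.read_state(); print(s['position'],s['force'],s['torque'])
E
```

```text
[ 0.60880391 -0.14531285  0.13603882] [-0.19844026 -0.63419001 -1.22300992] [-0.07657504 -0.01247531  0.0078618 ]
```

>>> {"name": "drive_tool", "arguments": {
  "increments": [
    [[0,0,0.001,0],[0,0,0,0]]
  ]
}}

```text
clock: 7.13
position: [0.6088, -0.1453, 0.1351]
ee_rot: [[-0.23, 0.973, -0.0], [0.973, 0.23, 0.0], [0.0, -0.0, -1.0]]
force: [0.2, -1.1, -1.4]
gripper_width: 0.097
finger_force: 40.7
```

>>> {"name": "drive_tool", "arguments": {
  "increments": [
    [[0,0,0.001,0],[0,0,0,0]]
  ]
}}

```text
clock: 7.3
position: [0.6091, -0.1453, 0.1349]
ee_rot: [[-0.23, 0.973, 0.001], [0.973, 0.23, -0.0], [-0.0, 0.001, -1.0]]
force: [-0.4, 1.9, 4.2]
gripper_width: 0.095
finger_force: 41.5
```

>>> {"name": "drive_tool", "arguments": {
  "increments": [
    [[0,0,0.0005,0],[0,0,0,0]]
  ]
}}

```text
clock: 7.47
position: [0.6092, -0.1453, 0.1349]
ee_rot: [[-0.23, 0.973, 0.001], [0.973, 0.23, -0.0], [-0.001, 0.001, -1.0]]
force: [-2.1, 2.4, 8.8]
gripper_width: 0.1
finger_force: 42.1
```

```bash
python3 - <<'E'
from h import *
s=r.read_state(); print(s['position'],s['force'],s['torque'])
E
```

```text
[ 0.60918078 -0.14526953  0.13485403] [-2.13182679  2.41685492  8.76301903] [ 0.2606366   0.33507975 -0.02835898]
```

Contact at floor height (0.1349). I'll raise 1.5 mm and feel sideways for the pocket ends.

>>> {"name": "drive_tool", "arguments": {
  "increments": [
    [[0,0,-0.0018,0],[0,0,0,0],[0,0,0,0]]
  ]
}}

```text
clock: 7.72
position: [0.6089, -0.1453, 0.1355]
ee_rot: [[-0.23, 0.973, 0.0], [0.973, 0.23, 0.0], [0.0, 0.0, -1.0]]
force: [0.5, 0.0, -0.8]
gripper_width: 0.097
finger_force: 40.7
```

>>> {"name": "drive_tool", "arguments": {
  "increments": [
    [[0.0007,0,0,0],[0,0,0,0]]
  ]
}}

```text
clock: 7.88
position: [0.6086, -0.1445, 0.1354]
ee_rot: [[-0.23, 0.973, -0.0], [0.973, 0.23, 0.0], [0.0, -0.0, -1.0]]
force: [0.0, -0.3, -0.7]
gripper_width: 0.098
finger_force: 40.7
```

>>> {"name": "drive_tool", "arguments": {
  "increments": [
    [[0.0007,0,0,0],[0,0,0,0]]
  ]
}}

```text
clock: 8.05
position: [0.6086, -0.1441, 0.1355]
ee_rot: [[-0.23, 0.973, 0.0], [0.973, 0.23, -0.0], [-0.0, 0.0, -1.0]]
force: [0.4, -2.7, -0.8]
gripper_width: 0.097
finger_force: 40.7
```

>>> {"name": "drive_tool", "arguments": {
  "increments": [
    [[0.0007,0,0,0],[0,0,0,0]]
  ]
}}

```text
clock: 8.22
position: [0.6086, -0.1437, 0.1358]
ee_rot: [[-0.23, 0.973, 0.001], [0.973, 0.23, -0.001], [-0.001, 0.001, -1.0]]
force: [0.5, -4.9, 0.1]
gripper_width: 0.094
finger_force: 40.9
```

The +y end wall is felt at y≈−0.1443, so it's in the pocket. I'll centre it, touch down and open to a loose gap.

>>> {"name": "drive_tool", "arguments": {
  "increments": [
    [[-0.0024,0,0,0],[0,0,0.0007,0],[0,0,0,0],[0,0,0,0]]
  ]
}}

```text
clock: 8.55
position: [0.6089, -0.1455, 0.1349]
ee_rot: [[-0.23, 0.973, 0.0], [0.973, 0.23, 0.0], [0.0, 0.0, -1.0]]
force: [0.1, -1.0, 0.2]
gripper_width: 0.099
finger_force: 41.0
```

>>> {"name": "drive_tool", "arguments": {
  "increments": [
    [[0,0,0,0],[0,0,0,0],[0,0,0,0],[0,0,0,0]]
  ],
  "grip": 0.24
}}

```text
clock: 8.88
position: [0.6089, -0.1455, 0.1348]
ee_rot: [[-0.23, 0.973, -0.0], [0.973, 0.23, 0.0], [0.0, -0.0, -1.0]]
force: [0.2, 0.5, -0.1]
gripper_width: 0.237
finger_force: 0.0
```

>>> {"name": "drive_tool", "arguments": {
  "increments": [
    [[0,-0.004,0,0],[0,-0.004,0,0],[0,-0.004,0,0],[0,-0.004,0,0],[0,-0.0045,0.0004,0]]
  ]
}}

```text
clock: 9.3
position: [0.5885, -0.1505, 0.1346]
ee_rot: [[-0.23, 0.973, 0.0], [0.973, 0.23, 0.0], [0.0, 0.0, -1.0]]
force: [0.5, -0.0, 0.5]
gripper_width: 0.24
finger_force: 0.0
```

>>> {"name": "drive_tool", "arguments": {
  "increments": [
    [[0,-0.004,0.0019,0],[0,-0.004,0.0019,0],[0,-0.004,0.0018,0],[0,0,0,0]]
  ]
}}

```text
clock: 9.63
position: [0.5764, -0.1532, 0.1284]
ee_rot: [[-0.23, 0.973, -0.001], [0.973, 0.23, 0.0], [0.001, -0.001, -1.0]]
force: [-0.2, -0.3, 1.4]
gripper_width: 0.243
finger_force: 0.2
```

```bash
python3 - <<'E'
from h import *
s=r.read_state(); print(s['position'],s['force'],s['gripper_width'])
W0,_=cloud('side')
p,d=grab('side');W,_=cloud('side')
# plane fit of black face points in nest frame
a=np.radians(13.3);R=np.array([[np.cos(a),np.sin(a),0],[-np.sin(a),np.cos(a),0],[0,0,1]])
Q=(W-[.5805,-.1515,.066])@R.T
for ys in ((.047,.058),(-.058,-.047)):
    m=(Q[...,1]>ys[0])&(Q[...,1]<ys[1])&(abs(Q[...,0])<.045)&(Q[...,2]>.015)&(Q[...,2]<.1)
    P=Q[m]
    if len(P)>10: print(ys,len(P),np.c_[P[:,0],P[:,2]][np.argsort(P[:,2])][::max(1,len(P)//10)].round(3).tolist())
E
```

```text
[ 0.5764043  -0.15320607  0.1284071 ] [-0.2201909  -0.28841828  1.36145879] 0.24316054920195185
(0.047, 0.058) 76 [[0.018, 0.016], [-0.039, 0.02], [0.015, 0.023], [0.015, 0.028], [0.014, 0.032], [0.005, 0.035], [0.002, 0.04], [0.001, 0.044], [-0.007, 0.054], [-0.013, 0.066], [-0.007, 0.069]]
(-0.058, -0.047) 122 [[0.027, 0.015], [0.018, 0.019], [-0.044, 0.022], [0.018, 0.028], [0.013, 0.035], [-0.001, 0.044], [-0.005, 0.052], [-0.004, 0.058], [-0.009, 0.063], [-0.011, 0.068], [-0.01, 0.071]]
```

Tilting follows the plan: about 60°, foot at x≈25 mm, top at −11. Continuing to about 30°.

>>> {"name": "drive_tool", "arguments": {
  "increments": [
    [[0,-0.0036,0.0024,0],[0,-0.0036,0.0026,0],[0,-0.0036,0.0026,0],[0,-0.003,0.003,0],[0,-0.003,0.003,0]]
  ]
}}

```text
clock: 10.1
position: [0.5605, -0.157, 0.1149]
ee_rot: [[-0.23, 0.973, -0.0], [0.973, 0.23, 0.0], [0.0, -0.0, -1.0]]
force: [-0.4, 0.0, 0.4]
gripper_width: 0.244
finger_force: 0.2
```

>>> {"name": "drive_tool", "arguments": {
  "increments": [
    [[0,-0.0031,0.0031,0],[0,-0.0025,0.0036,0],[0,-0.0025,0.0036,0],[0,-0.0025,0.0036,0],[0,0,0,0]]
  ]
}}

```text
clock: 10.52
position: [0.55, -0.1594, 0.1006]
ee_rot: [[-0.23, 0.973, -0.001], [0.973, 0.23, 0.001], [0.001, -0.001, -1.0]]
force: [-0.1, 0.2, 0.3]
gripper_width: 0.239
finger_force: 0.2
```

```bash
cat > look.py <<'E'
from h import *
def look():
    s=r.read_state(); 
    a=np.radians(13.3);R=np.array([[np.cos(a),np.sin(a),0],[-np.sin(a),np.cos(a),0],[0,0,1]])
    print('tcp nest',(R@(s['position']-[.5805,-.1515,.066])*1000).round(1),'F',(R@s['force']).round(1),s['gripper_width'].round(3),s['clock'])
    grab('side');W,_=cloud('side')
    Q=(W-[.5805,-.1515,.066])@R.T*1000
    for ys in ((47,58),(-58,-47)):
        o=[]
        for x0 in range(-50,44,6):
            m=(Q[...,1]>ys[0])&(Q[...,1]<ys[1])&(abs(Q[...,0]-x0)<3)&(Q[...,2]<100)
            if m.sum()>2:o.append((x0,int(np.nanmedian(Q[...,2][m]).round()),int(Q[...,2][m].max().round()),int(m.sum())))
        print(ys,o)
E
python3 -c "from look import *;look()"
```

```text
Traceback (most recent call last):
  File "look.py", line 5, in look
    print('tcp nest',(R@(s['position']-[.5805,-.1515,.066])*1000).round(1),'F',(R@s['force']).round(1),s['gripper_width'].round(3),s['clock'])
                                                                                                       ^^^^^^^^^^^^^^^^^^^^^^^^
AttributeError: 'float' object has no attribute 'round'
```

```bash
sed -i "s/s\['gripper_width'\].round(3)/round(s['gripper_width'],3)/" look.py; python3 -c "from look import *;look()"
```

```text
tcp nest [-31.5  -0.6  34.6] F [-0.1  0.2  0.3] 0.239 10.5167
(47, 58) [(-50, -54, 23, 20), (-44, -52, 41, 29), (-38, 22, 42, 26), (-32, -50, -47, 9), (-26, -51, -48, 10), (-20, -49, 2, 14), (-14, 1, 4, 15), (-8, 1, 3, 5)]
(-58, -47) [(-50, -4, 25, 44), (-44, -49, 40, 50), (-38, 18, 44, 49), (-32, 18, 43, 24), (-26, 1, 40, 24), (-20, 15, 36, 28), (-14, 3, 34, 25), (-8, 19, 30, 24), (-2, 2, 28, 26), (4, 14, 24, 21), (10, 3, 20, 22), (16, 2, 18, 19), (22, 8, 16, 12), (28, 5, 11, 15), (34, -51, 5, 8), (40, 2, 20, 23)]
```

>>> {"name": "drive_tool", "arguments": {
  "increments": [
    [[0,0.002,0,0],[0,0.002,0,0],[0,0.002,0,0],[0,0,0,0]]
  ]
}}

```text
clock: 10.9
position: [0.5567, -0.1579, 0.1014]
ee_rot: [[-0.23, 0.973, -0.0], [0.973, 0.23, -0.0], [0.0, -0.0, -1.0]]
force: [-0.9, -0.8, 0.6]
gripper_width: 0.243
finger_force: 0.5
```

```bash
python3 -c "from look import *;look()"
```

```text
tcp nest [-24.7  -0.8  35.4] F [-1.1 -0.6  0.6] 0.243 10.9
(47, 58) [(-50, -54, 25, 23), (-44, -53, 24, 29), (-38, -48, 28, 12), (-32, 19, 26, 26), (-26, -49, 24, 13), (-20, -46, 23, 20), (-14, -1, 20, 5)]
(-58, -47) [(-50, 6, 23, 40), (-44, -50, 26, 53), (-38, 8, 23, 31), (-32, 17, 27, 37), (-26, 3, 25, 24), (-20, 9, 24, 30), (-14, 2, 23, 26), (-8, 12, 21, 28), (-2, 12, 22, 26), (4, 10, 18, 19), (10, 5, 17, 22), (16, 11, 17, 22), (22, 7, 15, 21), (28, 7, 15, 19), (34, 11, 14, 16), (40, 9, 20, 15)]
```

The far side has slid to the wall and the near edge is now low, at about 11°, as if on the balls. I'll ease the finger off slowly and check.

>>> {"name": "drive_tool", "arguments": {
  "increments": [
    [[0,-0.001,0,0],[0,-0.001,0,0],[0,-0.001,0,0],[0,0,0,0]]
  ]
}}

```text
clock: 11.28
position: [0.5534, -0.1587, 0.1014]
ee_rot: [[-0.23, 0.973, 0.0], [0.973, 0.23, 0.0], [0.0, 0.0, -1.0]]
force: [0.2, 0.8, -0.1]
gripper_width: 0.24
finger_force: 0.0
```

```bash
python3 - <<'E'
from look import *
look()
p,d=np.load('side.npz')['p'],0
c=cv2.resize(p[230:330,290:400],(800,727),interpolation=cv2.INTER_CUBIC)
cv2.imwrite('pics/s6.png',c[60:660,:,::-1])
E
```

```text
tcp nest [-28.   -0.8  35.4] F [ 0.3  0.7 -0.1] 0.24 11.2833
(47, 58) [(-50, -28, 24, 24), (-44, -51, 24, 32), (-38, -15, 24, 14), (-32, -48, 25, 22), (-26, -48, 26, 16), (-20, -48, 23, 13), (-14, -52, -50, 4)]
(-58, -47) [(-50, 6, 25, 38), (-44, -49, 24, 50), (-38, 7, 22, 30), (-32, 20, 27, 31), (-26, 2, 26, 28), (-20, 13, 25, 30), (-14, 3, 23, 24), (-8, 14, 21, 23), (-2, 11, 20, 22), (4, 5, 19, 21), (10, 8, 18, 21), (16, 12, 18, 22), (22, 6, 16, 19), (28, 12, 15, 14), (34, 6, 16, 17), (40, 9, 18, 22)]
```

View pics/s6.png

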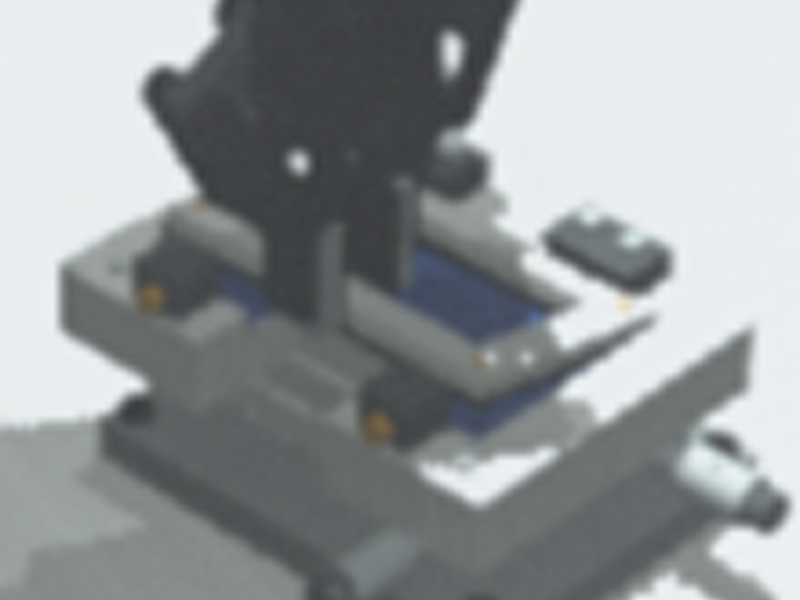

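The bezel lies bare side up: far edge under the clip (600,290), near bar on the balls in front of the blocks. Next I push it gently to the back wall.

>>> {"name": "drive_tool", "arguments": {
  "increments": [
    [[0,-0.002,0,0],[0,0,0.004,0],[0,0,0.004,0],[0,0.0015,0,0],[0,0,0,0]]
  ]
}}

```text
clock: 11.75
position: [0.5532, -0.1588, 0.093]
ee_rot: [[-0.23, 0.973, -0.0], [0.973, 0.23, 0.0], [0.0, -0.0, -1.0]]
force: [-0.3, 0.4, 0.4]
gripper_width: 0.238
finger_force: 0.0
```

>>> {"name": "drive_tool", "arguments": {
  "increments": [
    [[0,0.001,0,0],[0,0.001,0,0],[0,0,0,0]]
  ]
}}

```text
clock: 12.0
position: [0.5553, -0.1583, 0.0934]
ee_rot: [[-0.23, 0.973, 0.0], [0.973, 0.23, -0.0], [-0.0, 0.0, -1.0]]
force: [-1.6, 0.3, 0.7]
gripper_width: 0.241
finger_force: 0.0
```

>>> {"name": "drive_tool", "arguments": {
  "increments": [
    [[0,0.001,0,0],[0,0,0,0]]
  ]
}}

```text
clock: 12.17
position: [0.556, -0.1581, 0.0934]
ee_rot: [[-0.23, 0.973, -0.0], [0.973, 0.23, 0.0], [0.0, -0.0, -1.0]]
force: [-0.4, -0.5, -0.0]
gripper_width: 0.244
finger_force: 0.2
```

>>> {"name": "drive_tool", "arguments": {
  "increments": [
    [[0,0.001,0,0],[0,0,0,0]]
  ]
}}

```text
clock: 12.33
position: [0.5563, -0.1579, 0.0932]
ee_rot: [[-0.23, 0.973, -0.002], [0.973, 0.23, 0.0], [0.001, -0.002, -1.0]]
force: [-5.1, -2.6, 1.2]
gripper_width: 0.241
finger_force: 2.3
```

>>> {"name": "drive_tool", "arguments": {
  "increments": [
    [[0,0.001,0,0],[0,0,0,0]]
  ]
}}

```text
clock: 12.5
position: [0.5565, -0.1578, 0.093]
ee_rot: [[-0.23, 0.973, -0.004], [0.973, 0.23, 0.001], [0.001, -0.004, -1.0]]
force: [-7.5, -4.8, 1.7]
gripper_width: 0.24
finger_force: 4.6
```

>>> {"name": "drive_tool", "arguments": {
  "increments": [
    [[0,0.001,0,0],[0,0,0,0]]
  ]
}}

```text
clock: 12.67
position: [0.5567, -0.1577, 0.0929]
ee_rot: [[-0.23, 0.973, -0.006], [0.973, 0.23, 0.001], [0.002, -0.005, -1.0]]
force: [-13.0, -4.6, 2.3]
gripper_width: 0.246
finger_force: 7.0
```

At the wall (firm at about 5 N). I back off, rise and close the fingers for pressing.

>>> {"name": "drive_tool", "arguments": {
  "increments": [
    [[0,-0.003,0,0],[0,-0.003,0,0],[0,0,0,0],[0,0,-0.02,0],[0,0,-0.025,0]]
  ]
}}

```text
clock: 13.08
position: [0.5526, -0.1585, 0.1375]
ee_rot: [[-0.23, 0.973, -0.003], [0.973, 0.23, 0.001], [0.002, -0.002, -1.0]]
force: [0.1, -0.8, 0.1]
gripper_width: 0.236
finger_force: 0.0
```

>>> {"name": "drive_tool", "arguments": {
  "increments": [
    [[0,0,0,0],[0,0,0,0],[0,0,0,0],[0,0,0,0],[0,0,0,0]]
  ],
  "grip": 0,
  "newtons": 20
}}

```text
clock: 13.5
position: [0.5528, -0.1587, 0.1376]
ee_rot: [[-0.23, 0.973, -0.001], [0.973, 0.23, 0.001], [0.001, -0.001, -1.0]]
force: [-0.3, 0.0, -0.3]
gripper_width: 0.001
finger_force: 0.0
```

```bash
python3 -c "from look import *;look()"
```

```text
tcp nest [-28.6  -0.6  71.6] F [-0.3  0.1 -0.3] 0.001 13.5
(47, 58) [(-50, -50, 23, 31), (-44, -51, 24, 31), (-38, -49, 24, 10), (-32, 20, 27, 27), (-26, -48, 25, 14), (-20, -44, 23, 21), (-14, 20, 24, 13), (-8, 19, 22, 12), (-2, 17, 21, 11), (4, 13, 22, 15), (10, 10, 17, 19), (16, 1, 4, 6)]
(-58, -47) [(-50, 1, 24, 42), (-44, -49, 25, 55), (-38, 7, 24, 30), (-32, 18, 26, 33), (-26, 2, 27, 31), (-20, 16, 23, 20), (-14, 3, 22, 26), (-8, 7, 22, 26), (-2, 9, 20, 17), (4, 7, 19, 22), (10, 11, 19, 27), (16, 7, 17, 23), (22, 5, 16, 17), (28, 9, 15, 16), (34, 7, 20, 16), (40, 9, 22, 19)]
```

>>> {"name": "drive_tool", "arguments": {
  "increments": [
    [[0,0,0.014,0],[0,0,0.013,0],[0,0,0,0]]
  ]
}}

```text
clock: 13.8
position: [0.5521, -0.1584, 0.109]
ee_rot: [[-0.23, 0.973, -0.003], [0.973, 0.23, 0.002], [0.002, -0.003, -1.0]]
force: [0.1, 0.6, -0.6]
gripper_width: -0.001
finger_force: 0.0
```

>>> {"name": "drive_tool", "arguments": {
  "increments": [
    [[0,0,0.001,0],[0,0,0.001,0],[0,0,0.001,0],[0,0,0,0]]
  ]
}}

```text
clock: 14.13
position: [0.5532, -0.1589, 0.1087]
ee_rot: [[-0.23, 0.973, 0.001], [0.973, 0.23, -0.0], [-0.0, 0.001, -1.0]]
force: [-0.8, -0.3, -0.5]
gripper_width: 0.001
finger_force: 0.0
```

>>> {"name": "drive_tool", "arguments": {
  "increments": [
    [[0,0,0.001,0],[0,0,0.001,0],[0,0,0,0]]
  ]
}}

```text
clock: 14.38
position: [0.5532, -0.1589, 0.1066]
ee_rot: [[-0.23, 0.973, 0.0], [0.973, 0.23, -0.0], [-0.0, 0.0, -1.0]]
force: [-0.3, 0.3, 1.3]
gripper_width: -0.003
finger_force: 1.0
```

Touching. Pressing in small steps.

>>> {"name": "drive_tool", "arguments": {
  "increments": [
    [[0,0,0.001,0],[0,0,0,0]]
  ]
}}

```text
clock: 14.55
position: [0.5531, -0.1589, 0.1055]
ee_rot: [[-0.23, 0.973, 0.0], [0.973, 0.23, -0.0], [-0.0, 0.0, -1.0]]
force: [0.5, -0.8, 3.8]
gripper_width: -0.005
finger_force: 1.5
```

>>> {"name": "drive_tool", "arguments": {
  "increments": [
    [[0,0,0.001,0],[0,0,0,0]]
  ]
}}

```text
clock: 14.72
position: [0.553, -0.1589, 0.1044]
ee_rot: [[-0.23, 0.973, -0.0], [0.973, 0.23, 0.0], [0.0, -0.0, -1.0]]
force: [-0.1, -0.6, 1.2]
gripper_width: 0.001
finger_force: 0.6
```

>>> {"name": "drive_tool", "arguments": {
  "increments": [
    [[0,0,0.001,0],[0,0,0,0]]
  ]
}}

```text
clock: 14.88
position: [0.5529, -0.1588, 0.1032]
ee_rot: [[-0.23, 0.973, -0.0], [0.973, 0.23, 0.0], [0.0, -0.0, -1.0]]
force: [0.3, 0.9, 0.7]
gripper_width: 0.0
finger_force: 0.0
```

>>> {"name": "drive_tool", "arguments": {
  "increments": [
    [[0,0,0.001,0],[0,0,0.001,0],[0,0,0,0]]
  ]
}}

```text
clock: 15.13
position: [0.553, -0.1587, 0.101]
ee_rot: [[-0.23, 0.973, -0.0], [0.973, 0.23, 0.0], [0.0, -0.0, -1.0]]
force: [0.1, -0.6, 0.2]
gripper_width: -0.001
finger_force: 0.0
```

>>> {"name": "drive_tool", "arguments": {
  "increments": [
    [[0,0,0.001,0],[0,0,0.001,0],[0,0,0,0]]
  ]
}}

```text
clock: 15.38
position: [0.553, -0.1588, 0.0991]
ee_rot: [[-0.23, 0.973, -0.0], [0.973, 0.23, 0.0], [0.0, -0.0, -1.0]]
force: [0.3, 0.1, 0.2]
gripper_width: 0.001
finger_force: 0.0
```

```bash
python3 -c "from look import *;look()"
```

```text
tcp nest [-28.4  -0.7  33.1] F [ 0.3 -0.   0.2] 0.001 15.3833
(47, 58) [(-50, -55, 23, 23), (-44, -55, 24, 29), (-38, -49, 23, 16), (-32, -49, 18, 11), (-26, -16, 18, 14), (-20, -44, 18, 21), (-14, 13, 16, 13), (-8, 13, 16, 14), (-2, 6, 14, 9), (4, 5, 7, 6)]
(-58, -47) [(-50, 5, 25, 41), (-44, -49, 24, 53), (-38, 7, 22, 25), (-32, 12, 19, 35), (-26, 2, 19, 20), (-20, 10, 18, 25), (-14, 10, 16, 19), (-8, 11, 17, 21), (-2, 11, 16, 22), (4, 9, 15, 18), (10, 11, 14, 18), (16, 11, 14, 16), (22, 8, 14, 22), (28, 9, 13, 17), (34, 5, 18, 20), (40, 10, 19, 16)]
```

>>> {"name": "drive_tool", "arguments": {
  "increments": [
    [[0,0,0.001,0],[0,0,0.001,0],[0,0,0,0]]
  ]
}}

```text
clock: 15.68
position: [0.553, -0.1588, 0.0972]
ee_rot: [[-0.23, 0.973, -0.0], [0.973, 0.23, 0.0], [0.0, -0.0, -1.0]]
force: [0.9, -0.4, -0.5]
gripper_width: 0.001
finger_force: 0.0
```

>>> {"name": "drive_tool", "arguments": {
  "increments": [
    [[0,0,0.001,0],[0,0,0,0]]
  ]
}}

```text
clock: 15.85
position: [0.553, -0.1588, 0.0962]
ee_rot: [[-0.23, 0.973, -0.0], [0.973, 0.23, 0.0], [0.0, -0.0, -1.0]]
force: [1.0, 0.4, -0.0]
gripper_width: -0.003
finger_force: 0.0
```

>>> {"name": "drive_tool", "arguments": {
  "increments": [
    [[0,0,0.001,0],[0,0,0,0]]
  ]
}}

```text
clock: 16.02
position: [0.553, -0.1588, 0.0952]
ee_rot: [[-0.23, 0.973, -0.0], [0.973, 0.23, 0.0], [0.0, -0.0, -1.0]]
force: [-0.1, -0.4, 0.6]
gripper_width: -0.001
finger_force: 0.0
```

>>> {"name": "drive_tool", "arguments": {
  "increments": [
    [[0,0,0.001,0],[0,0,0,0]]
  ]
}}

```text
clock: 16.18
position: [0.553, -0.1588, 0.0942]
ee_rot: [[-0.23, 0.973, -0.0], [0.973, 0.23, 0.0], [0.0, -0.0, -1.0]]
force: [-0.2, 0.0, -0.2]
gripper_width: -0.003
finger_force: 0.0
```

>>> {"name": "drive_tool", "arguments": {
  "increments": [
    [[0,0,0.001,0],[0,0,0,0]]
  ]
}}

```text
clock: 16.35
position: [0.553, -0.1588, 0.0932]
ee_rot: [[-0.23, 0.973, -0.0], [0.973, 0.23, 0.0], [0.0, -0.0, -1.0]]
force: [-0.3, -0.7, 0.4]
gripper_width: -0.001
finger_force: 0.0
```

>>> {"name": "drive_tool", "arguments": {
  "increments": [
    [[0,0,0.001,0],[0,0,0,0]]
  ]
}}

```text
clock: 16.52
position: [0.553, -0.1588, 0.0922]
ee_rot: [[-0.23, 0.973, -0.0], [0.973, 0.23, 0.0], [0.0, -0.0, -1.0]]
force: [1.0, 0.6, -0.0]
gripper_width: 0.002
finger_force: 0.0
```

>>> {"name": "drive_tool", "arguments": {
  "increments": [
    [[0,0,0.001,0],[0,0,0,0]]
  ]
}}

```text
clock: 16.68
position: [0.5531, -0.1588, 0.0921]
ee_rot: [[-0.23, 0.973, 0.0], [0.973, 0.23, -0.0], [-0.0, 0.0, -1.0]]
force: [-3.2, 0.4, 8.6]
gripper_width: -0.003
finger_force: 4.4
```

Contact at tip height 75.1 mm, which is exactly home. One firmer press, then retreat and check.

>>> {"name": "drive_tool", "arguments": {
  "increments": [
    [[0,0,0.0007,0],[0,0,0,0]]
  ]
}}

```text
clock: 16.85
position: [0.5531, -0.1588, 0.092]
ee_rot: [[-0.23, 0.973, 0.001], [0.973, 0.23, -0.0], [-0.0, 0.001, -1.0]]
force: [-4.6, 0.9, 16.7]
gripper_width: 0.002
finger_force: 8.2
```

>>> {"name": "drive_tool", "arguments": {
  "increments": [
    [[0,0,-0.003,0],[0,0,-0.02,0],[0,0,-0.035,0],[0,0,-0.035,0],[0,0,0,0]]
  ]
}}

```text
clock: 17.27
position: [0.5551, -0.1595, 0.1896]
ee_rot: [[-0.23, 0.973, 0.008], [0.973, 0.23, -0.003], [-0.005, 0.007, -1.0]]
force: [0.7, -1.1, 0.0]
gripper_width: 0.001
finger_force: 0.0
```

```bash
python3 - <<'E'
from look import *
look()
W,p=cloud('side');a=np.radians(13.3);R=np.array([[np.cos(a),np.sin(a),0],[-np.sin(a),np.cos(a),0],[0,0,1]])
Ds=[]
for i in range(4):
    grab('side');Ds.append(cloud('side')[0])
W=np.median(Ds,0);Q=(W-[.5805,-.1515,.066])@R.T*1000
for n,(x0,x1,y0,y1) in dict(nearC=(-32,-26,-28,28),nearR=(-33,-26,-32,-25),midR=(-15,15,-57,-50),farC=(28,33,-14,14),farR=(26,33,-57,-50),rimR=(-15,15,-72,-66),midL=(-15,15,50,57)).items():
    m=(Q[...,0]>x0)&(Q[...,0]<x1)&(Q[...,1]>y0)&(Q[...,1]<y1)&(Q[...,2]>-5)&(Q[...,2]<40);z=Q[...,2][m];print(n,m.sum(),np.percentile(z,[25,50,75]).round(1) if m.sum() else '')
E
```

```text
tcp nest [-26.6  -2.  123.6] F [ 0.4 -1.3  0. ] 0.001 17.2667
(47, 58) [(-50, -61, 25, 20), (-44, -52, 23, 31), (-38, -49, 23, 17), (-32, -51, -49, 6), (-26, -49, 10, 10), (-20, -17, 11, 16), (-14, 7, 12, 15), (-8, 9, 12, 18), (-2, 9, 11, 12), (4, 9, 12, 18), (10, 8, 11, 13), (16, 8, 12, 16), (22, 9, 13, 18), (28, 7, 11, 8), (34, 11, 13, 7), (40, 11, 18, 14)]
(-58, -47) [(-50, -15, 23, 36), (-44, -21, 22, 46), (-38, 6, 22, 30), (-32, 7, 11, 23), (-26, 7, 13, 21), (-20, 7, 12, 19), (-14, 8, 12, 19), (-8, 7, 13, 19), (-2, 9, 12, 20), (4, 8, 11, 15), (10, 7, 13, 21), (16, 9, 12, 15), (22, 7, 12, 22), (28, 9, 12, 17), (34, 5, 16, 18), (40, 9, 19, 19)]
nearC 44 [ 9.   9.6 10.5]
nearR 0 
midR 38 [ 8.6  9.7 10.2]
farC 27 [6.1 8.5 9.8]
farR 10 [ 9.2 10.2 10.8]
rimR 30 [6.3 6.9 7.3]
midL 37 [ 9.3 10.1 10.6]
```

The bezel is flat, 3 mm above the rim on all sides. Handing in.

```bash
python3 -c "
from plant import r
print(r.finish_job())"
```

```text
the job is handed in; nothing more can be done
None
```

The bezel is seated black face down in the nest, and I handed the job in at about 17.5 s of the 72 s. Depth readings show it flat and about 3 mm above the rim, and the arm is clear of it. The far edge is under the clips and the near edge is past the plungers. I moved nothing near the reel, bottle or screwdriver, and the highest force I read was about 17 N on the final press. The one loose moment was the tuck: the near edge slid down about 15 mm onto the plungers, partly down the finger, so that part was less controlled than planned.

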